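# Unpack a block battery and put it on test

## Task

Swing both sprung top flaps of the small carton open until each leans well outward, about 45 degrees or more past upright. Then take the block battery out, leaving the relay in the carton, and lay it flat between the rails of the battery tester's cradle with its terminals at the contact block. Then turn the tester's selector until its pointer is at the block-battery symbol; leave everything else on the bench where it lies.

Things in the scene. Friction and masses are not known exactly. Their poses are not given: they have to be found in the camera images.
- carton: Small corrugated carton, fixed to the bench, 170 mm (x) by 150 mm (y), rim 62 mm above the bench; walls 4 mm thick (7.5 mm at the ends, end flaps tucked inside); inner floor 12 mm above the bench. Origin: centre of its underside, z up. 
- flap_left (a joint): Angle of the top flap hinged on the carton's +y wall: 0 = shut, level; pi/2 = upright; more = leaning outward, to 3.7; starts at 0.6 to 1.0. Flap 164 mm long (along the carton's x), 70 mm from hinge to free edge and 3.5 mm thick; light (20 g), stays where it is left, moved by about 0.5 N square to it at its edge; while it is low a level push on its edge jams it, so lift the edge as well as push it outward.
- flap_right (a joint): The same for the like flap hinged on the carton's -y wall.
- flap_left_hinge (a point): Middle of the hinge line of flap_left (parallel to the carton's x axis), 64 mm above the bench, fixed to the carton.
- flap_right_hinge (a point): Middle of the hinge line of flap_right, likewise.
- flap_left_edge (a point): Middle of the free edge of flap_left; moves with the flap. The flaps have sprung partly up and leave a gap of 30 to 70 mm between their free edges, near the carton's middle line (y = 0).
- flap_right_edge (a point): Middle of the free edge of flap_right; moves with the flap.
- battery: Block battery lying flat in the carton: body 26 mm (x) by 46 mm (y, from -21 to +25) by 17 mm (z), about 45 g, its two round terminals standing 3 mm out of the -y end, which points roughly along the carton's +x (within 0.4 rad). Origin: on its underside, z up.
- battery_terminals (a point): Centre of the battery's terminal end face, at y = -21 mm from its origin, 8.5 mm above its underside.
- small_relay: Open-frame relay, grey, 24 x 36 x 32 mm, also loose in the carton; it stays there. Origin: centre of its underside.
- tester: Battery tester, grey flat housing with dark deck, fixed to the bench, 110 mm (x) by 232 mm (y), deck 34 mm above the bench. Origin: centre of its underside. Cradle at +y, round selector at -y, a flat meter between them standing 12 mm above the deck. At the left end of the bench a swing-arm lamp (foot at x 0.64, y 0.54) hangs its head forward: draw the arm in close when it swings past.
- cradle (a point): Centre of the cradle's floor, on the tester's deck (34 mm above the bench); x axis points to the contact block. The battery lies here along x: clear space 52.5 mm along x (from -26 to +26.5) by 30.5 mm along y. Rails and heel wall 9 mm high; the side rails are only at the last 9 mm of either end, so that the middle 34 mm is open for fingers; contact block 17 mm high at +x.
- cradle_contacts (a point): Middle of the contact block's face toward the cradle, 8.5 mm above the deck.
- selector (a joint): Angle of the selector knob in rad, growing clockwise seen from above, from 0 to 2.79 (stops). Five symbols stand 0.698 apart, from 0 on; the block-battery symbol (square outline with two terminals) is the fourth, at 2.094, 40 degrees clockwise of the tester's x axis. Starts at 0.7 to 1.3, keeps the angle it is left at; friction about 0.03 N m.
- selector_grip (a point): Point on the knob's axis, 14.6 mm above the deck; x axis points along the pointer. The knob is a bar 32 mm long (x), 10 mm wide (y), from 6 to 21 mm above the deck, on a skirt of 37 mm diameter and 6 mm height; a white line on the bar marks the pointer end.
- tape_roll: Black roll of tape, 62 mm across, 19 mm high, loose on the bench; leave alone.
- side_cutters: Blue side cutters, 126 mm long, loose on the bench; leave alone.
Things that resemble listed ones, but are neither listed nor needed, are in the scene too. There is more than one size of the battery; the one meant has the size given above.

How it is judged (in metres and radians):
On the way, in this order (a step that is already met when the one before it is completed fails the run):
1. both top flaps are swung open, leaning well outward (value of joint each of flap_left, flap_right above 2.2 rad), for 0.2 s.
2. the battery lies flat in the tester's cradle, terminals at the contact block (z of battery in the frame of cradle below 0.003 m and distance between battery_terminals and cradle_contacts below 0.009 m and angle between battery's own z axis and vertical below 0.1 rad), for 0.2 s.
3. the selector's pointer is at the block-battery symbol (value of joint selector between 1.974 and 2.214 rad), for 0.2 s.
At the end, for the whole second after the job is handed in: Both top flaps over 2.2 rad from shut; the battery at rest, flat on the cradle floor (within 3 mm, tilt under 0.1 rad), terminal end within 9 mm of the contact block's middle; selector within 0.12 rad of the block-battery symbol (2.094); the relay still in the carton (all of step 1 and all of step 2 and all of step 3 and z of battery in the frame of cradle above -0.003 m and linear speed of battery below 0.02 m/s and z of small_relay in the frame of carton below 0.04 m and x of small_relay in the frame of carton between -0.085 and 0.085 m and y of small_relay in the frame of carton between -0.075 and 0.075 m); the robot touches nothing.
It fails at once if the relay is taken out of the carton (height (world z) of small_relay above 0.07 m).
It fails at once if the tape roll or the side cutters are shoved away (over 40 mm) (distance of any of tape_roll, side_cutters from where it was at the start of the episode above 0.04 m).
It also fails if it takes over 72 s, if anything falls off the work surface, if the arm or the gripper's body presses on something with over 40 N, if the wrist force passes 120 N, or if a joint passes its speed limit or range.

## Robot

A 6-joint arm with a two-finger parallel gripper is mounted at the origin on a cart in front of the work surface, level with it; the furniture and walls round the work are solid. World frame = base frame: x ahead of the robot, y to its left, z up, the work surface at z = 0. Lengths are in mm, angles in degrees, forces in N, time in s.
With the tool pointing down it reaches from about 350 to 850 mm from the base axis. Payload 8.1 kg.
Tool frame: the origin (TCP) lies between the finger pads; the fingertips stand 25 mm ahead of it and the grasp point (between the pads) lies 6 mm ahead of it (r.tcp_to_tips is the distance from the TCP to the fingertips, in mm); z points along the fingers, y is the line along which they close (so a half turn about z gives the same grasp; the last joint's range is limited). The gripper opens to 85 mm and grips with 20 to 120 N. Pads are 22 mm wide; open, the fingers measure 114 mm over their backs; the gripper's body (76 mm by 85 mm) begins 54 mm behind the grasp point. The pads swing forward as they close: fully open they stand 13 mm farther back than shut.
Start: joints at [63.461, 7.471, 85.268, -0, 87.261, -4.893], TCP at [221.305, 557.7, 256.292] pointing down, gripper open.
Joint ranges: [-169.43, 169.43], [-51.17, 129.36], [1.28, 143.12], [-76.62, 256.62], [0, 156.53], [-152.29, 152.29]. Speed limits (degrees/s): [136.94, 136.94, 159.86, 180, 180, 180].

## Interface

Orientations are given as [roll, pitch, yaw] about the fixed x, y, z axes, in that order (R = Rz(yaw) Ry(pitch) Rx(roll)).
In Python, from bench import r gives the robot as it stands.
- The arm moves only by the tool apply_moves, never from a script. Its arguments are lists of equal length, an entry for each row: "angular": the turn, a rotation vector about the world's x, y, z in units of 8 degrees (1.0 is 8 degrees), a list of three; "travel": the shift along the world's x, y, z in units of 40 mm (1.0 is 40 mm), a list of three; "jaw": the opening, from 0 (shut) to 1 (fully open). A call has 1 to 20 rows; each row shifts and turns the commanded pose from where the row before left it; what a row does not reach is not made up. A row lasts 1/8 s, in which the tool goes at most 62.5 mm and 10.7 degrees, less where a joint would pass 70% of its speed; a pose out of reach is approached as far as the arm can. A call is refused whole if a number of a shift passes 1 or a number of a turn 1, either way. A call with a gripper value outside its range is refused whole. The fingers move at their own pace and stop on an object; "force" is the grip in N (left out, the last holds). Time passes only in rows, so rows that do not move let the fingers close. It gives the time, the measured TCP pose, the force, the opening and the grip force at its end, in the units of the state.
- r.sense(): the state, without advancing time (a new reading comes with each control period).
- r.snapshot(name): name is "scene" or "top" or "wrist"; returns a dict with "color" (384x512x3 uint8, red, green, blue), "fx", "fy", "cx", "cy" (pixels), "distortion" ([k1, k2, p1, p2, k3] as OpenCV has them; the pictures are not rectified), "R" (3x3) and "t" (3): a world point X has camera coordinates R X + t; the wrist camera has in their place "mount" (4x4, takes a point from camera to tool coordinates, whose origin is the TCP and whose axes are the flange's). Camera axes: x right, y down, z forward; pixel columns grow to the right and rows downward; lengths in mm; the calibration is good to about 2 mm. A picture is of the moment at which its call begins: read the wrist's pose just before it. There is no depth.
- r.hand_in(): hands the job in; it is judged then, once.
The state is a dict: "time": time; "joint_pos": joint angles; "qd": joint speeds; "joint_efforts": joint torques, N m; "tool_pos": TCP position; "tcp_rot": TCP orientation; "ft_force": force on the tool from outside, world axes, zero at the start; "wrist_torque": the same for the moment, N m; "finger_gap": finger opening in mm; "grip_force": force on a finger pad.
Only numpy, scipy, OpenCV 4.12 (cv2) and the standard library are available. Lean on these libraries where they do the work, as an engineer would, in place of code of your own. Each camera call takes 0.05 s, during which the arm holds its last target. There are 200 camera calls.

## Working session

There is one attempt and no reset: what is moved stays moved. The work goes in short steps, Python scripts to look and compute and a tool call to move; the robot and the scene stay as the last step left them, time stands still between calls to the robot, and variables do not carry over. Pictures are saved under pics/ and viewed, at most 10 in all, crops included, and the job is handed in when it is done.

Besides the shell and the picture viewer there is one more tool, called after "Request:" by a JSON object that holds its "method" and its "body", one argument or row to a line. apply_moves: Moves the arm, as the interface text tells. Its arguments: {"type":"object","properties":{"angular":{"type":"array"},"travel":{"type":"array"},"jaw":{"type":"array"},"force":{"type":"number"}},"required":["angular","travel","jaw"]}

```bash
mkdir -p pics
cat > h.py <<'E'
import numpy as np, cv2
from scipy.spatial.transform import Rotation as Ro
from bench import r
def cam(name):
    s=r.sense(); c=r.snapshot(name)
    K=np.array([[c['fx'],0,c['cx']],[0,c['fy'],c['cy']],[0,0,1.]]); d=np.array(c['distortion'],float)
    if 'R' in c: R=np.array(c['R']);t=np.array(c['t']).ravel()
    else:
        M=np.array(c['mount']); T=np.eye(4); T[:3,:3]=Ro.from_euler('xyz',s['tcp_rot'],degrees=True).as_matrix(); T[:3,3]=s['tool_pos']
        W=np.linalg.inv(T@M); R=W[:3,:3]; t=W[:3,3]
    return dict(img=cv2.cvtColor(c['color'],cv2.COLOR_RGB2BGR),K=K,d=d,R=R,t=t)
def rays(c,uv):
    p=cv2.undistortPoints(np.array(uv,float).reshape(-1,1,2),c['K'],c['d'])[:,0]
    D=np.c_[p,np.ones(len(p))]@c['R']; return -c['R'].T@c['t'],D
def plane(c,uv,z):
    o,D=rays(c,uv); return o+D*((z-o[2])/D[:,2])[:,None]
def proj(c,X):
    return cv2.projectPoints(np.array(X,float).reshape(-1,1,3),cv2.Rodrigues(c['R'])[0],c['t'],c['K'],c['d'])[0][:,0]
def tri(c1,u1,c2,u2):
    o1,d1=rays(c1,[u1]);o2,d2=rays(c2,[u2]);d1=d1[0];d2=d2[0]
    A=np.c_[d1,-d2];k=np.linalg.lstsq(A,o2-o1,rcond=None)[0]
    a=o1+k[0]*d1;b=o2+k[1]*d2;return (a+b)/2,np.linalg.norm(a-b)
E
python3 - <<'E'
from h import *
import pickle
for n in ['scene','top']:
    c=cam(n); pickle.dump(c,open(n+'.pkl','wb')); cv2.imwrite(f'pics/{n}.png',cv2.resize(c['img'],(800,600),interpolation=cv2.INTER_CUBIC))
    print(n,-c['R'].T@c['t'],c['K'][0,0])
print(r.sense())
E
```

```text
scene [  53.89022661 -564.23170787  911.01720819] 373.2281270020644
top [ 411.43871314 -143.44106608 1176.04302215] 384.0959829598241
{'time': 0.1, 'joint_pos': array([ 6.34607777e+01,  7.51238934e+00,  8.53231266e+01, -1.66403070e-04,
        8.72616673e+01, -4.89279742e+00]), 'qd': array([ 0.00680879, -0.04508656, -0.14697448,  0.04013259,  0.1152127 ,
        0.0370372 ]), 'joint_efforts': array([ 1.85690107e-03, -5.70961940e+01, -5.01937580e+01, -2.37501226e-04,
        8.31503829e-03,  8.18088006e-05]), 'tool_pos': array([221.10035519, 557.28731919, 255.33169581]), 'tcp_rot': array([-1.79903157e+02, -8.12332737e-03,  1.58353576e+02]), 'ft_force': array([-0.04678362,  0.13420238, -0.23589103]), 'wrist_torque': array([ 0.02554941, -0.0042332 ,  0.06580552]), 'grip_force': 0.0, 'finger_gap': 85.17549194391285}
```

View pics/top.png

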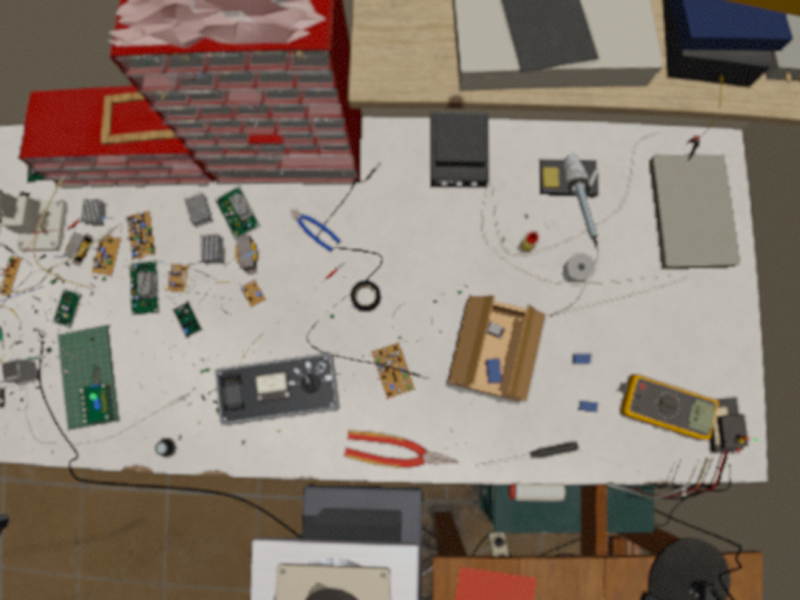

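View pics/scene.png

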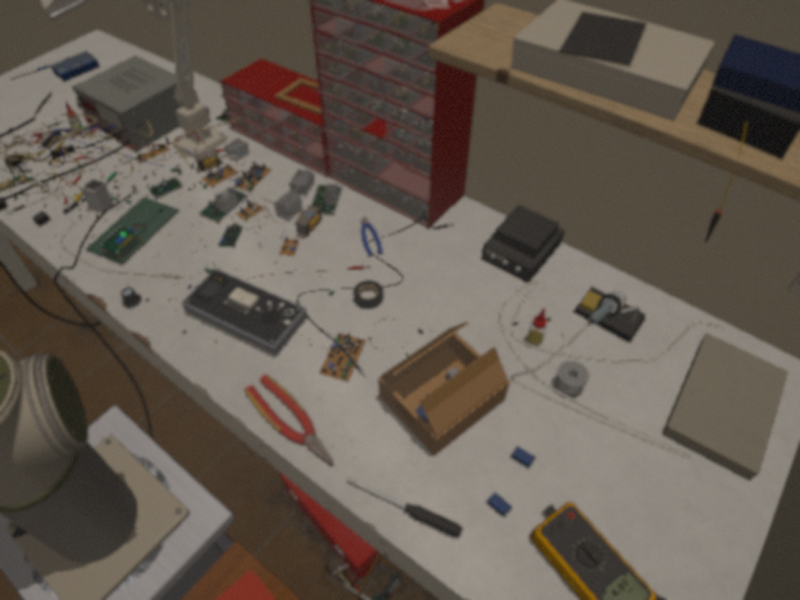

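The top view shows the carton at (497,348), with the battery at (493,370) and the relay at (495,328) inside. The tester is at (278,388), with the cradle at its left end and the selector at its right. The tape roll is at (366,295) and the blue cutters at (316,230). There are two loose blue batteries on the bench, at (582,358) and (588,406).

Run:
```python
from h import *
import pickle
c=pickle.load(open('top.pkl','rb'))
def P(l,z): print(z,np.round(plane(c,np.array(l)*.64,z),0).tolist())
print('tester');P([(217,368),(332,355),(340,409),(222,424),(232,392),(316,377)],34)
print('carton rim');P([(468,297),(545,306),(527,402),(448,384)],64)
P([(493,370),(495,328)],25); P([(366,295),(316,230),(582,358),(588,406),(390,448)],10)
s=r.snapshot('wrist');print(np.round(s['mount'],3),s['fx'])
```

```text
tester
34 [[477.0, 233.0, 34.0], [507.0, 10.0, 34.0], [405.0, -9.0, 34.0], [370.0, 217.0, 34.0], [432.0, 200.0, 34.0], [465.0, 39.0, 34.0]]
carton rim
64 [[619.0, -247.0, 64.0], [605.0, -393.0, 64.0], [425.0, -357.0, 64.0], [456.0, -211.0, 64.0]]
25 [[485.0, -299.0, 25.0], [567.0, -303.0, 25.0]]
10 [[630.0, -50.0, 10.0], [762.0, 55.0, 10.0], [512.0, -477.0, 10.0], [419.0, -487.0, 10.0], [333.0, -105.0, 10.0]]
[[ 0.00000e+00 -9.60000e-01 -2.79000e-01  7.02690e+01]
 [ 1.00000e+00  1.00000e-03 -1.00000e-03 -1.46000e-01]
 [ 1.00000e-03 -2.79000e-01  9.60000e-01 -1.18774e+02]
 [ 0.00000e+00  0.00000e+00  0.00000e+00  1.00000e+00]] 298.31849223474285
```

Request:
{"method": "apply_moves", "body": {
  "angular": [
    [0, 0, 0.1],
    [0, 0, 0.1],
    [0, 0, 0.1],
    [0, 0, 0.1],
    [0, 0, 0.1],
    [0, 0, 0.1],
    [0, 0, 0.1],
    [0, 0, 0.1],
    [0, 0, 0.1],
    [0, 0, 0.1],
    [0, 0, 0.2],
    [0, 0, 0]
  ],
  "travel": [
    [0, -1, 0.1],
    [0, -1, 0.1],
    [0.3, -1, 0.1],
    [0.4, -1, 0.1],
    [0.4, -1, 0.1],
    [0.4, -1, 0.1],
    [0.4, -1, 0.1],
    [0.4, -1, 0.1],
    [0.4, -1, 0.1],
    [0.4, -1, 0.1],
    [0.3, -1, 0.1],
    [0, 0, 0]
  ],
  "jaw": [0, 0, 0, 0, 0, 0, 0, 0, 0, 0, 0, 0]
}}

```text
time: 1.65
tool_pos: [357.9, 115.5, 300.5]
tcp_rot: [-180.0, 0.0, 167.7]
ft_force: [-0.8, -0.2, 0.7]
finger_gap: -0.4
grip_force: 0.0
```

Run:
```python
from h import *
import pickle
c=cam('wrist'); pickle.dump(c,open('w1.pkl','wb')); cv2.imwrite('pics/w1.png',cv2.resize(c['img'],(800,600),interpolation=cv2.INTER_CUBIC))
s=r.sense();print(s['tool_pos'],s['tcp_rot'])
```

```text
[357.53026713 116.81858794 300.26569887] [1.79989281e+02 2.04857969e-03 1.67757209e+02]
```

View pics/w1.png

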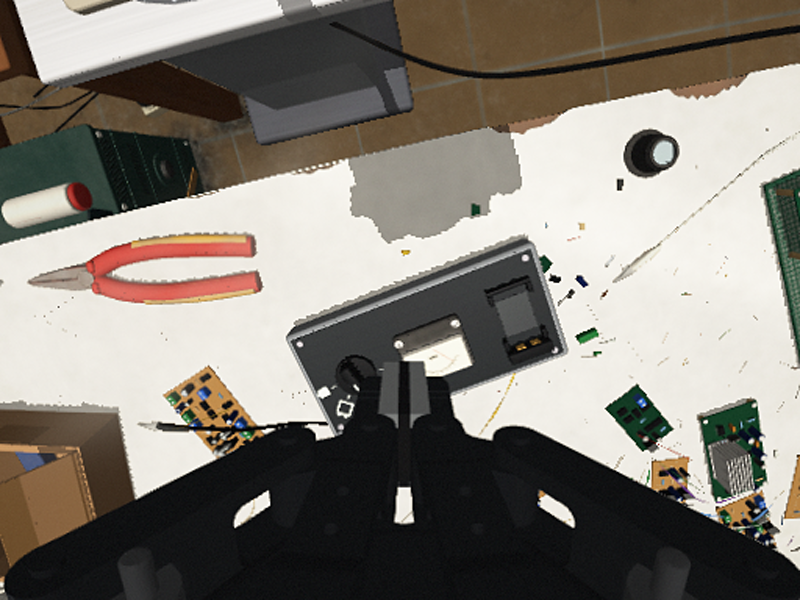

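Request:
{"method": "apply_moves", "body": {
  "angular": [
    [0, 0, 0],
    [0, 0, 0],
    [0, 0, 0],
    [0, 0, 0],
    [0, 0, 0],
    [0, 0, 0],
    [0, 0, 0],
    [0, 0, 0],
    [0, 0, 0],
    [0, 0, 0],
    [0, 0, 0]
  ],
  "travel": [
    [0.2, -1, 0.1],
    [0.2, -1, 0.1],
    [0.2, -1, 0.1],
    [0.2, -1, 0.1],
    [0.2, -1, 0.1],
    [0.2, -1, 0.1],
    [0.2, -1, 0.1],
    [0.2, -1, 0.1],
    [0.3, -1, 0.1],
    [0.4, -1, 0.1],
    [0, 0, 0]
  ],
  "jaw": [0, 0, 0, 0, 0, 0, 0, 0, 0, 0, 0]
}}

```text
time: 3.08
tool_pos: [450.3, -283.0, 339.0]
tcp_rot: [179.9, -0.1, 167.9]
ft_force: [0.5, 1.2, -0.3]
finger_gap: 0.1
grip_force: 0.0
```

Run:
```python
from h import *
import pickle
c=cam('wrist'); pickle.dump(c,open('w2.pkl','wb')); cv2.imwrite('pics/w2.png',cv2.resize(c['img'],(800,600),interpolation=cv2.INTER_CUBIC))
s=r.sense();print(s['tool_pos'],s['tcp_rot'],s['finger_gap'])
```

```text
[ 449.9855339  -281.81691036  339.15730763] [ 1.79922473e+02 -1.05045873e-01  1.67944680e+02] -0.19288623647217518
```

View pics/w2.png

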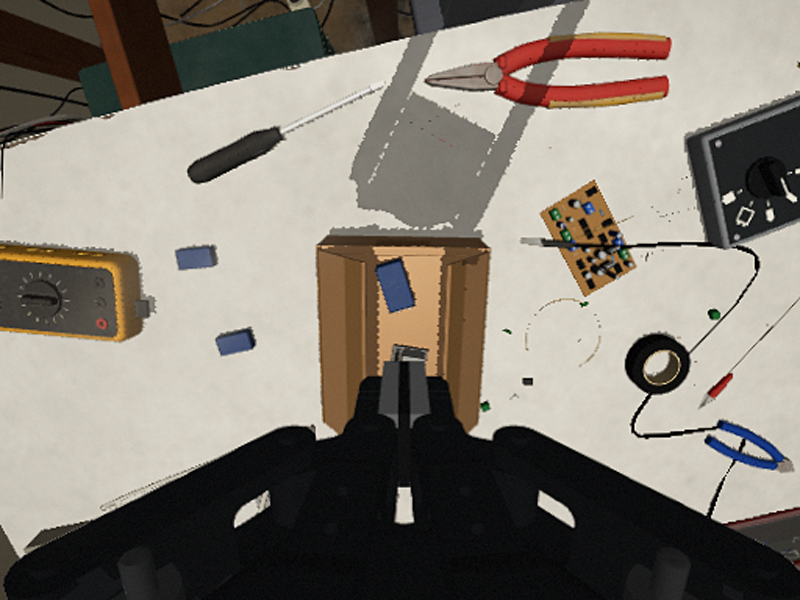

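The wrist views show the tester with its brass contact block at (527,343), on the world +x side of the cradle, and the selector at (356,375). The carton in w2 has the battery at (395,285) and the relay at (410,355). The two loose batteries at (196,257) and (236,342) are decoys outside the carton and look smaller. I'll confirm with an enlarged crop.

Run:
```python
from h import *
import pickle
c=pickle.load(open('w2.pkl','rb'));a=c['img'][140:275,195:325]
t=pickle.load(open('w1.pkl','rb'));b=t['img'][145:285,175:370]
A=cv2.resize(a,None,fx=4,fy=4,interpolation=cv2.INTER_CUBIC)
B=cv2.resize(b,(0,0),fx=1.4,fy=1.4,interpolation=cv2.INTER_CUBIC)
o=np.zeros((540,800,3),np.uint8);o[:A.shape[0],:520]=A;o[:196,525:525+273]=B
b2=c['img'][145:235,105:175];o[200:200+360-20,525:805][:, :275]=cv2.resize(b2,(280,360))[:340,:275]
cv2.imwrite('pics/crop.png',o)
# batteries long/short sides by blue mask
hsv=cv2.cvtColor(c['img'],cv2.COLOR_BGR2HSV);m=cv2.inRange(hsv,(105,60,40),(130,255,255))
for k in cv2.findContours(m,0,2)[0]:
    if cv2.contourArea(k)>60:
        bx=cv2.boxPoints(cv2.minAreaRect(k))
        for z in (17,29):
            p=plane(c,bx,z);print(z,bx.mean(0).round(),p.mean(0).round(1),[round(float(np.linalg.norm(p[i]-p[i+1])),1) for i in (0,1)],[round(float(np.degrees(np.arctan2(*(p[i+1]-p[i])[[1,0]]))),1) for i in (0,1)])
```

```text
17 [477. 286.] [753.2  46.1  17. ] [37.7, 106.1] [150.6, 49.5]
29 [477. 286.] [743.1  37.6  29. ] [36.6, 103.2] [150.6, 49.5]
17 [150. 220.] [ 512.  -472.8   17. ] [34.8, 20.2] [96.6, 0.5]
29 [150. 220.] [ 508.4 -467.3   29. ] [33.9, 19.6] [96.6, 0.5]
17 [253. 183.] [ 488.  -300.2   17. ] [26.3, 46.8] [96.6, 6.0]
29 [253. 183.] [ 485.1 -299.4   29. ] [25.5, 45.5] [96.6, 6.0]
17 [124. 165.] [ 419.  -484.7   17. ] [33.3, 18.6] [83.1, -12.7]
29 [124. 165.] [ 418.  -478.9   29. ] [32.4, 18.1] [83.1, -12.7]
```

View pics/crop.png

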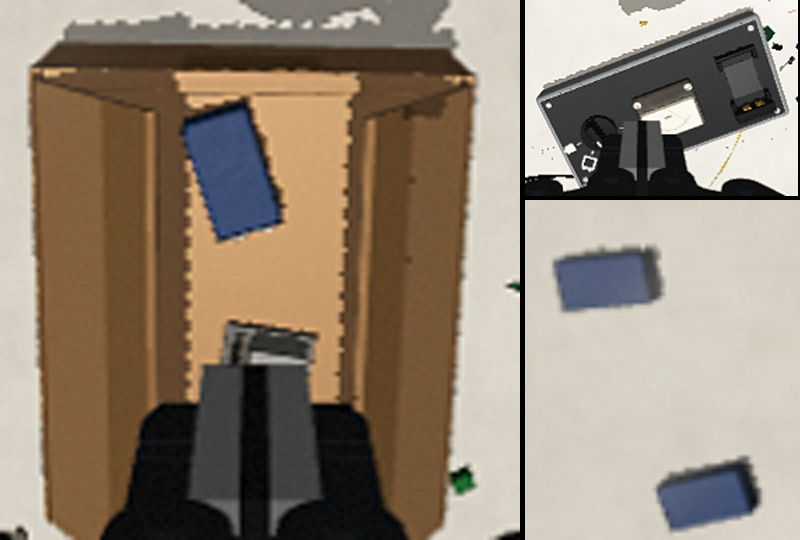

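The crop shows the carton battery measuring 26 x 46 mm, so it is the one meant. The decoys measure 34 x 19 mm. Its lighter spots, probably the terminals, are at the lower end near (240,232), which is world +x. The flap edge corners are at (152,112) and (375,118) in the crop.

Run:
```python
from h import *
import pickle
c=pickle.load(open('w2.pkl','rb'));px=lambda l:np.array(l)/4.+[195,140]
q=plane(c,px([(32,68),(473,80)]),62);print(q.round(1),np.linalg.norm(q[0]-q[1]))
ey=(q[1]-q[0]);ey/=np.linalg.norm(ey);ex=np.array([ey[1],-ey[0],0]);print('yaw',np.degrees(np.arctan2(ex[1],ex[0])))
C=(q[0]+q[1])/2+85*ex;C[2]=0;print('centre',C)
o,D=rays(c,px([(152,112),(375,118)]))
for d in D:
    k=(-82-(o-C)@ex)/(d@ex);p=o+k*d;y=(p-C)@ey;h=75-abs(y);print('edge y,z',y,p[2],'len',np.hypot(h,p[2]-64),'ang',np.arctan2(p[2]-64,h))
t=pickle.load(open('top.pkl','rb'))
yaw=np.arctan2(ex[1],ex[0])
print(proj(t,[C+ex*a+ey*b+[0,0,62] for a in(-85,85) for b in(-75,75)])/.64)
```

```text
[[ 428.  -354.1   62. ]
 [ 462.9 -210.6   62. ]] 147.69201282503187
yaw -13.653260711162197
centre [ 528.05024924 -302.38119768    0.        ]
edge y,z -29.224388343676267 116.59716702371935 len 69.72710091084808 ang 0.8546312672749597
edge y,z 35.680247116459924 116.5465287075458 len 65.62911431701325 ang 0.9283940433165359
[[525.88705524 400.38561544]
 [447.24207798 379.91842173]
 [546.26368436 312.37371288]
 [469.27599188 292.49895688]]
```

Request:
{"method": "apply_moves", "body": {
  "angular": [
    [0, 0, -0.1],
    [0, 0, -0.1],
    [0, 0, 0],
    [0, 0, 0],
    [0, 0, 0],
    [0, 0, 0],
    [0, 0, 0]
  ],
  "travel": [
    [0.65, -0.15, -0.8],
    [0.65, -0.15, -0.9],
    [0.65, -0.13, -1],
    [0, 0, -1],
    [0, 0, -1],
    [0, 0, -0.77],
    [0, 0, 0]
  ],
  "jaw": [0, 0, 0, 0, 0, 0, 0]
}}

```text
time: 4.0
tool_pos: [525.7, -296.2, 118.4]
tcp_rot: [179.8, -0.3, 166.4]
ft_force: [-0.6, 0.9, 0.9]
finger_gap: 0.1
grip_force: 0.0
```

Request:
{"method": "apply_moves", "body": {
  "angular": [
    [0, 0, 0],
    [0, 0, 0],
    [0, 0, 0],
    [0, 0, 0],
    [0, 0, 0],
    [0, 0, 0],
    [0, 0, 0],
    [0, 0, 0],
    [0, 0, 0],
    [0, 0, 0],
    [0, 0, 0]
  ],
  "travel": [
    [0.083, 0.34, 0.05],
    [0.083, 0.34, 0.2],
    [0.089, 0.365, 0.175],
    [0.089, 0.365, 0.075],
    [0.089, 0.365, -0.075],
    [0.089, 0.365, -0.2],
    [0.059, 0.243, -0.2],
    [0.047, 0.194, -0.2],
    [0, 0, 0],
    [0, 0, 0.8],
    [0, 0, 0.8]
  ],
  "jaw": [0, 0, 0, 0, 0, 0, 0, 0, 0, 0, 0]
}}

```text
time: 5.38
tool_pos: [552.0, -196.7, 178.8]
tcp_rot: [180.0, -0.1, 166.3]
ft_force: [0.7, -0.7, 0.1]
finger_gap: 0.1
grip_force: 0.0
```

Request:
{"method": "apply_moves", "body": {
  "angular": [
    [0, 0, 0],
    [0, 0, 0],
    [0, 0, 0],
    [0, 0, 0],
    [0, 0, 0],
    [0, 0, 0]
  ],
  "travel": [
    [-0.21, -0.875, 0],
    [-0.21, -0.875, 0],
    [-0.21, -0.875, 0],
    [0, 0, -0.7],
    [0, 0, -0.7],
    [0, 0, 0]
  ],
  "jaw": [0, 0, 0, 0, 0, 0]
}}

```text
time: 6.12
tool_pos: [525.3, -300.8, 119.7]
tcp_rot: [179.9, -0.3, 166.3]
ft_force: [0.2, -0.6, 0.3]
finger_gap: 0.1
grip_force: 0.0
```

Request:
{"method": "apply_moves", "body": {
  "angular": [
    [0, 0, 0],
    [0, 0, 0],
    [0, 0, 0],
    [0, 0, 0],
    [0, 0, 0],
    [0, 0, 0],
    [0, 0, 0],
    [0, 0, 0],
    [0, 0, 0],
    [0, 0, 0],
    [0, 0, 0]
  ],
  "travel": [
    [-0.083, -0.34, 0.05],
    [-0.083, -0.34, 0.2],
    [-0.089, -0.365, 0.175],
    [-0.089, -0.365, 0.075],
    [-0.089, -0.365, -0.075],
    [-0.089, -0.365, -0.2],
    [-0.059, -0.243, -0.2],
    [-0.047, -0.194, -0.2],
    [0, 0, 0],
    [0, 0, 0.9],
    [0, 0, 0.9]
  ],
  "jaw": [0, 0, 0, 0, 0, 0, 0, 0, 0, 0, 0]
}}

```text
time: 7.5
tool_pos: [501.9, -403.7, 187.7]
tcp_rot: [179.9, -0.1, 166.4]
ft_force: [0.4, -0.5, -0.1]
finger_gap: -0.0
grip_force: 0.0
```

Request:
{"method": "apply_moves", "body": {
  "angular": [
    [0, 0, 0],
    [0, 0, 0],
    [0, 0, 0],
    [0, 0, 0],
    [0, 0, 0]
  ],
  "travel": [
    [-0.45, 0.75, 0.8],
    [-0.45, 0.75, 0.8],
    [-0.45, 0.75, 0],
    [-0.45, 0.72, 0],
    [0, 0, 0]
  ],
  "jaw": [1, 1, 1, 1, 1]
}}

```text
time: 8.12
tool_pos: [429.6, -283.8, 251.9]
tcp_rot: [180.0, 0.0, 166.5]
ft_force: [0.3, -0.2, 0.4]
finger_gap: 85.4
grip_force: 0.0
```

```bash
cat > shot.py <<'E'
from h import *
import pickle,sys
c=cam('wrist'); pickle.dump(c,open(sys.argv[1]+'.pkl','wb')); cv2.imwrite(f'pics/{sys.argv[1]}.png',cv2.resize(c['img'],(800,600),interpolation=cv2.INTER_CUBIC))
s=r.sense();print(s['time'],s['tool_pos'],s['tcp_rot'],s['finger_gap'])
E
python3 shot.py w3
```

```text
8.175 [ 430.17087439 -284.90153639  252.01338483] [-1.79969933e+02  6.30440052e-02  1.66427497e+02] 85.26051249963233
```

View pics/w3.png

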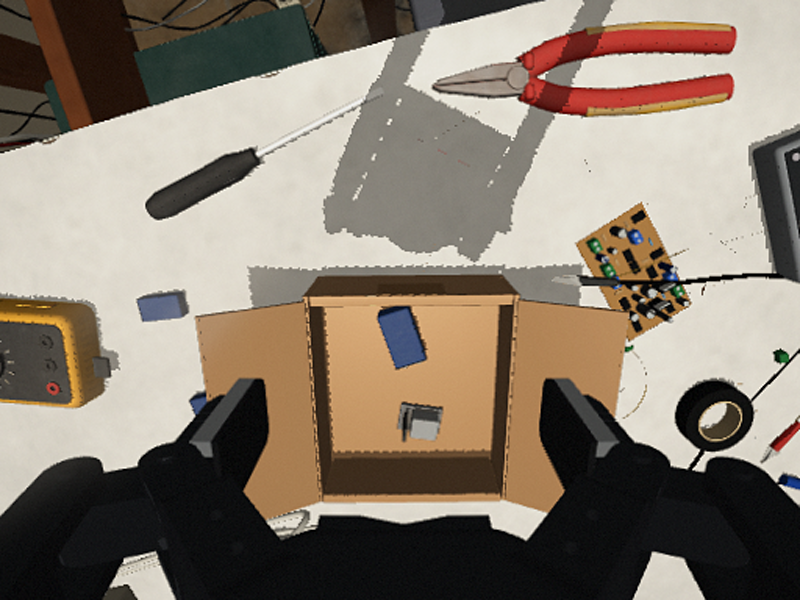

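Request:
{"method": "apply_moves", "body": {
  "angular": [
    [0, 0, 0],
    [0, 0, 0],
    [0, 0, 0]
  ],
  "travel": [
    [0.2, -0.9, 0],
    [0.2, -0.9, 0],
    [0, 0, 0]
  ],
  "jaw": [1, 1, 1]
}}

```text
time: 8.55
tool_pos: [446.4, -360.2, 250.9]
tcp_rot: [-180.0, -0.0, 166.2]
ft_force: [-0.5, 0.5, -0.7]
finger_gap: 85.6
grip_force: 0.0
```

```bash
python3 shot.py w4
python3 - <<'E'
from h import *
import pickle
cs=[pickle.load(open(f'w{i}.pkl','rb')) for i in (3,4)]
Q=[]
for c in cs:
    hsv=cv2.cvtColor(c['img'],cv2.COLOR_BGR2HSV);m=cv2.inRange(hsv,(105,60,40),(130,255,255))
    for k in cv2.findContours(m,0,2)[0]:
        if cv2.contourArea(k)>300:
            bx=cv2.boxPoints(cv2.minAreaRect(k)); p=plane(c,bx,29)
            e=[np.linalg.norm(p[i]-p[(i+1)%4]) for i in range(2)];print(bx.round(0).tolist(),p.mean(0).round(1),np.round(e,1),[round(float(np.degrees(np.arctan2(*(p[i+1]-p[i])[[1,0]]))),1) for i in (0,1)])
            if abs(sorted(e)[1]-46)<5: Q.append(bx)
if len(Q)==2:
    for a,b in zip(Q[0],Q[1]): print(tri(cs[0],a,cs[1],b))
E
```

```text
8.6 [ 446.28730588 -358.95044777  250.93241143] [ 1.79978614e+02 -3.61346532e-02  1.66272368e+02] 85.26322365795879
[[241.0, 202.0], [261.0, 195.0], [273.0, 229.0], [253.0, 236.0]] [ 485.2 -299.2   29. ] [25.1 46.3] [96.7, 5.3]
[[170.0, 232.0], [196.0, 226.0], [199.0, 240.0], [174.0, 246.0]] [ 506.3 -469.7   29. ] [33.5 18.8] [90.4, -4.7]
[[300.0, 175.0], [321.0, 168.0], [332.0, 203.0], [311.0, 210.0]] [ 485.1 -299.7   29. ] [25.3 45.9] [94.0, 6.2]
(array([ 464.34580736, -314.22664494,   25.08699203]), np.float64(0.6328748941323206))
(array([ 461.89778448, -288.85660485,   25.37945681]), np.float64(0.5661089040977245))
(array([ 506.89848143, -284.40503099,   28.77970932]), np.float64(0.2006218248921563))
(array([ 509.71837329, -310.37496238,   28.50444336]), np.float64(1.0861422031236723))
```

The image shows both flaps opened outward, with edge corners at (197,316) and (627,312). The battery is at (402,337) and the relay at (420,422). I'll check the flap angles and enlarge the battery to find which end has the terminals.

Run:
```python
from h import *
import pickle
c=pickle.load(open('w3.pkl','rb'));d=pickle.load(open('w4.pkl','rb'))
y=np.radians(-13.6);ex=np.array([np.cos(y),np.sin(y),0]);ey=np.array([-ex[1],ex[0],0]);C=np.array([528,-302.4,0])
o,D=rays(c,np.array([(197,316),(627,312)])*.64)
for v in D:
    k=(-82-(o-C)@ex)/(v@ex);p=o+k*v;h=75-abs((p-C)@ey);print(p,'len',np.hypot(h,p[2]-64),'ang',np.arctan2(p[2]-64,h))
a=[cv2.resize(c['img'][185:255,225:290],(390,420),interpolation=cv2.INTER_CUBIC),cv2.resize(d['img'][160:230,285:350],(390,420),interpolation=cv2.INTER_CUBIC)]
cv2.imwrite('pics/bat.png',np.hstack(a))
```

```text
[ 416.80950207 -413.28114878   97.54881603] len 67.79985913531448 ang 2.62396344692494
[ 480.8412887  -148.6054657    87.87896269] len 67.74152441005509 ang 2.7813502239203896
```

View pics/bat.png

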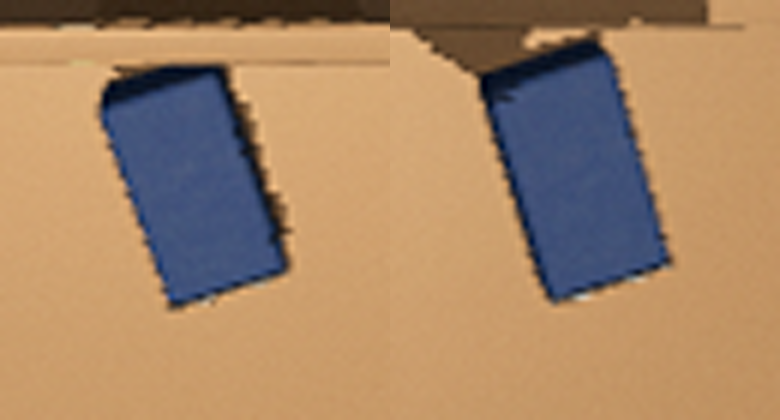

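Both flaps are open, at 2.62 and 2.78 rad. The terminals show as light specks on the lower end at (205,300), which is world +x. The upper end face is plain.

Request:
{"method": "apply_moves", "body": {
  "angular": [
    [0, 0, 0.615],
    [0, 0, 0.615],
    [0, 0, 0.615],
    [0, 0, 0.615],
    [0, 0, 0]
  ],
  "travel": [
    [0.25, 0.37, -0.8],
    [0.25, 0.37, -0.8],
    [0.25, 0.37, -0.8],
    [0.25, 0.37, -0.9],
    [0, 0, 0]
  ],
  "jaw": [0.6, 0.6, 0.6, 0.6, 0.6]
}}

```text
time: 9.22
tool_pos: [484.6, -295.6, 116.1]
tcp_rot: [179.7, -0.3, -173.9]
ft_force: [-0.3, -0.9, -0.4]
finger_gap: 51.5
grip_force: 0.0
```

Run:
```python
from h import *
s=r.sense();print(s['tool_pos'],s['tcp_rot'],s['finger_gap'],s['joint_pos'],r.tcp_to_tips)
```

```text
[ 484.60296261 -295.62255637  116.11249871] [ 179.72509062   -0.27482225 -173.8618888 ] 51.500432529600616 [-3.65687063e+01  9.19662864e+00  9.84599901e+01  1.63545970e-02
  7.27317863e+01 -1.32711066e+02] 25.0
```

Request:
{"method": "apply_moves", "body": {
  "angular": [
    [0, 0, 0],
    [0, 0, 0],
    [0, 0, 0],
    [0, 0, 0]
  ],
  "travel": [
    [0.02, -0.1, -0.7],
    [0, 0, -0.7],
    [0, 0, -0.5],
    [0, 0, 0]
  ],
  "jaw": [0.6, 0.6, 0.6, 0.6]
}}

```text
time: 9.72
tool_pos: [486.1, -302.2, 42.7]
tcp_rot: [179.9, -0.1, -174.0]
ft_force: [0.2, 0.1, -0.6]
finger_gap: 51.5
grip_force: 0.0
```

Request:
{"method": "apply_moves", "body": {
  "angular": [
    [0, 0, 0],
    [0, 0, 0],
    [0, 0, 0],
    [0, 0, 0]
  ],
  "travel": [
    [0, 0, 0],
    [0, 0, 0],
    [0, 0, 0],
    [0, 0, 0]
  ],
  "jaw": [0, 0, 0, 0],
  "force": 40
}}

```text
time: 10.22
tool_pos: [488.1, -303.4, 45.4]
tcp_rot: [-179.9, 0.1, -174.0]
ft_force: [-1.1, 0.1, 5.9]
finger_gap: 24.7
grip_force: 40.1
```

Request:
{"method": "apply_moves", "body": {
  "angular": [
    [0, 0, 0],
    [0, 0, 0],
    [0, 0, 0],
    [0, 0, 0],
    [0, 0, 0],
    [0, 0, 0]
  ],
  "travel": [
    [0, 0, 0.4],
    [0, 0, 0.8],
    [0, 0, 0.9],
    [0, 0, 0.9],
    [0, 0, 0.5],
    [0, 0, 0]
  ],
  "jaw": [0, 0, 0, 0, 0, 0]
}}

```text
time: 10.98
tool_pos: [487.8, -303.2, 185.6]
tcp_rot: [-179.9, 0.2, -174.0]
ft_force: [-0.3, 0.6, -0.2]
finger_gap: 24.6
grip_force: 39.4
```

```bash
python3 shot.py w5
python3 - <<'E'
from h import *
import pickle
c=pickle.load(open('w1.pkl','rb'))
# cradle & knob region enlarged with original pixel grid
a=c['img'][165:245,295:375]; b=c['img'][215:285,190:260]
d=pickle.load(open('w5.pkl','rb'))['img'][170:384,130:390]
o=np.hstack([cv2.resize(a,(400,400),interpolation=cv2.INTER_CUBIC),cv2.resize(d,(400,329))[:, :].copy() if 0 else cv2.copyMakeBorder(cv2.resize(d,(400,329)),0,71,0,0,cv2.BORDER_CONSTANT)])
cv2.imwrite('pics/cr.png',o)
E
```

```text
11.025 [ 486.99212836 -302.56274895  183.60344487] [-1.79972556e+02  3.08773113e-02 -1.73968067e+02] 24.783473801651898
```

View pics/cr.png

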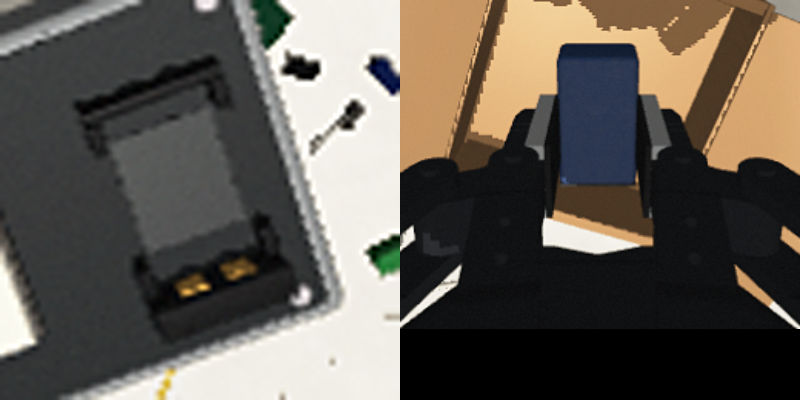

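The left crop shows the cradle floor centred near (178,185), the heel wall at the top and the brass contacts at (190,285) and (238,268). On the right, the battery is held square between the pads, with its top face from row 57 to row 183.

Run:
```python
from h import *
import pickle
c=pickle.load(open('w1.pkl','rb'))
f=lambda l:np.array(l)/5.+[295,165]
p=plane(c,f([(178,183)]),34);print('floor',p)
p=plane(c,f([(190,285),(238,268)]),42.5);print('contacts',p,np.linalg.norm(p[0]-p[1]))
p=plane(c,f([(88,130),(225,88)]),43);print('heel',p)
w=pickle.load(open('w5.pkl','rb'));g=lambda l:(np.array(l,float)-[400,0])*.65+[130,170]
for z in (160,165,170,175,180,185):
    q=plane(w,g([(560,60),(636,60),(634,184),(559,184)]),z)
    print(z,q.mean(0).round(1),np.linalg.norm(q[0]-q[1]).round(1),np.linalg.norm(q[2]-q[3]).round(1),np.linalg.norm((q[0]+q[1]-q[2]-q[3])/2).round(1))
print(r.sense()['tool_pos'])
```

```text
floor [[430.49427439 199.80737829  34.        ]]
contacts [[456.91142414 197.27321939  42.5       ]
 [454.82665773 210.75868332  42.5       ]] 13.645658220482945
heel [[407.6626085  177.11631081  43.        ]
 [404.0273323  214.04914826  43.        ]]
160 [ 491.5 -303.3  160. ] 25.3 27.3 47.8
165 [ 488.9 -303.5  165. ] 24.4 26.3 46.1
170 [ 486.4 -303.8  170. ] 23.5 25.4 44.5
175 [ 483.8 -304.   175. ] 22.6 24.5 42.8
180 [ 481.2 -304.3  180. ] 21.8 23.5 41.2
185 [ 478.7 -304.6  185. ] 20.9 22.6 39.5
[ 486.99212836 -302.56274895  183.60344487]
```

Request:
{"method": "apply_moves", "body": {
  "angular": [
    [0, 0, 0.05],
    [0, 0, 0.05],
    [0, 0, 0.05],
    [0, 0, 0.05],
    [0, 0, 0.05],
    [0, 0, 0.05],
    [0, 0, 0.05],
    [0, 0, 0.05],
    [0, 0, 0.05],
    [0, 0, 0.05],
    [0, 0, 0.05],
    [0, 0, 0.05],
    [0, 0, 0.05],
    [0, 0, 0]
  ],
  "travel": [
    [-0.03, 0.98, 0],
    [-0.03, 0.98, 0],
    [-0.03, 0.98, 0],
    [-0.03, 0.98, 0],
    [-0.03, 0.98, 0],
    [-0.03, 0.98, 0],
    [-0.03, 0.98, 0],
    [-0.03, 0.98, 0],
    [-0.03, 0.98, 0],
    [-0.03, 0.98, 0],
    [-0.03, 0.98, -0.2],
    [-0.03, 0.98, -0.4],
    [-0.03, 0.98, -0.4],
    [0, 0, 0]
  ],
  "jaw": [0, 0, 0, 0, 0, 0, 0, 0, 0, 0, 0, 0, 0, 0]
}}

```text
time: 12.78
tool_pos: [468.4, 208.6, 139.5]
tcp_rot: [-180.0, -0.4, -168.6]
ft_force: [-0.7, 0.5, 0.1]
finger_gap: 24.4
grip_force: 39.5
```

```bash
python3 shot.py w6
```

```text
12.825 [469.21534756 207.44942416 140.53670205] [-179.95619079   -0.3007964  -168.62938312] 24.625833031404127
```

Request:
{"method": "apply_moves", "body": {
  "angular": [
    [0, 0, 0],
    [0, 0, 0],
    [0, 0, 0]
  ],
  "travel": [
    [0, -0.9, 0],
    [0, -0.6, 0],
    [0, 0, 0]
  ],
  "jaw": [0, 0, 0]
}}

```text
time: 13.2
tool_pos: [471.0, 144.9, 142.9]
tcp_rot: [-180.0, -0.1, -168.9]
ft_force: [-0.4, -0.6, -0.5]
finger_gap: 24.6
grip_force: 39.5
```

```bash
python3 shot.py w7
python3 - <<'E'
import cv2,numpy as np
a,b=[cv2.resize(cv2.imread(f'pics/{n}.png'),(512,384),interpolation=cv2.INTER_AREA) for n in('w6','w7')]
import pickle
a,b=[pickle.load(open(n+'.pkl','rb'))['img'] for n in('w6','w7')]
f=lambda i:cv2.resize(i[80:330,130:390],(400,385),interpolation=cv2.INTER_CUBIC)
cv2.imwrite('pics/w67.png',np.hstack([f(a),f(b)]))
E
```

```text
13.25 [471.16164522 145.8499985  143.08328018] [ 1.79999510e+02 -3.73635507e-02 -1.68919831e+02] 24.784213248984525
```

View pics/w67.png

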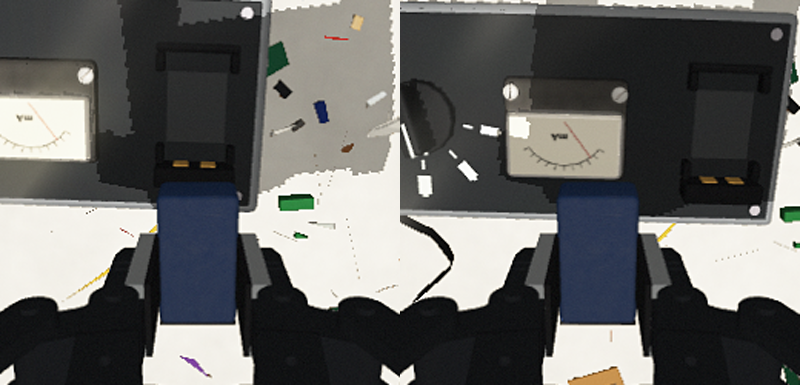

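The view shows the contacts at (194,164) in w6 and (722,181) in w7. The deck screws are at (248,12) in w6 and (776,34) and (755,210) in w7, with meter screws at (510,91) and (620,94). The knob is partly in view at (420,117). The battery top edge runs from row 183 to row 323.

Run:
```python
from h import *
import pickle
a=pickle.load(open('w6.pkl','rb'));b=pickle.load(open('w7.pkl','rb'))
g=lambda x,y,o:np.array([(x-o)*.65+130,y*.6494+80])
def cen(c,p,n=6,brass=False):
    x,y=np.round(p).astype(int);w=c['img'][y-n:y+n+1,x-n:x+n+1].astype(float)
    v=np.clip(w[...,2]-w[...,0]-25,0,None) if brass else np.clip(w.min(2)-130,0,None)
    Y,X=np.mgrid[-n:n+1,-n:n+1];return np.array([x+(X*v).sum()/v.sum(),y+(Y*v).sum()/v.sum()])
# contacts
cA=[cen(a,g(181,164,0),4,1),cen(a,g(207,164,0),4,1)];cB=[cen(b,g(707,181,400),4,1),cen(b,g(737,181,400),4,1)]
for i in(0,1):print('contact',tri(a,cA[i],b,cB[i]))
sA=cen(a,g(248,12,0));sB=cen(b,g(776,34,400));print('screw+',tri(a,sA,b,sB))
s2=cen(b,g(755,210,400));print(sB,s2)
P=plane(b,[sB,s2],34);print('deck screws',P,'yaw',np.degrees(np.arctan2(*(P[1]-P[0])[[1,0]])))
M=plane(b,[cen(b,g(510,91,400)),cen(b,g(620,94,400))],46);print('meter screws',M,'yaw',np.degrees(np.arctan2(*(M[1]-M[0])[[1,0]]))-90)
for z in (34,):
  # cradle floor lighter region & heel edge in both
  for c,o,pts in((a,0,[(166,55),(234,55),(166,148),(234,148)]),(b,400,[(695,78),(763,82),(690,165),(757,170)])):
    q=plane(c,[g(x,y,o) for x,y in pts],z);print('floor',q.round(1).tolist(),q.mean(0))
# battery top in tool frame
for n,c,o in(('w6',a,0),('w7',b,400)):
    hsv=cv2.cvtColor(c['img'],cv2.COLOR_BGR2HSV);m=cv2.inRange(hsv,(105,60,60),(130,255,255))
    k=max(cv2.findContours(m,0,2)[0],key=cv2.contourArea);bx=cv2.boundingRect(k);print(n,bx,cv2.minAreaRect(k))
    cam0=-c['R'].T@c['t'];M4=np.array(r.snapshot('wrist')['mount']) if n=='w6' else M4
    W=np.eye(4);W[:3,:3]=c['R'];W[:3,3]=c['t'];T=np.linalg.inv(W)@np.linalg.inv(M4);print('tcp',T[:3,3])
```

```text
contact (array([455.70218565, 197.32073389,  43.84109337]), np.float64(0.14743736094892979))
contact (array([452.66138031, 209.84865456,  47.4447752 ]), np.float64(0.07186452529877946))
 ** On entry to DLASCL parameter number  4 had an illegal value
 ** On entry to DLASCL parameter number  4 had an illegal value
 ** On entry to DLASCL parameter number  4 had an illegal value
 ** On entry to DLASCL parameter number  4 had an illegal value
 ** On entry to DLASCL parameter number  5 had an illegal value
 ** On entry to DLASCL parameter number  4 had an illegal value<stdin>:8: RuntimeWarning: invalid value encountered in scalar divide
Traceback (most recent call last):
  File "h.py", line 21, in tri
    A=np.c_[d1,-d2];k=np.linalg.lstsq(A,o2-o1,rcond=None)[0]
                      ~~~~~~~~~~~~~~~^^^^^^^^^^^^^^^^^^^^
numpy.linalg.LinAlgError: SVD did not converge in Linear Least Squares
```

```bash
cat > m.py <<'E'
from h import *
import pickle
a=pickle.load(open('w6.pkl','rb'));b=pickle.load(open('w7.pkl','rb'))
g=lambda x,y,o:np.array([(x-o)*.65+130,y*.6494+80])
def cen(c,p,n=5,brass=False):
    x,y=np.round(p).astype(int);w=c['img'][y-n:y+n+1,x-n:x+n+1].astype(float)
    v=w[...,2]-w[...,0] if brass else w.min(2)
    v=np.clip(v-(v.max()+np.median(v))/2,0,None)
    Y,X=np.mgrid[-n:n+1,-n:n+1];return np.array([x+(X*v).sum()/v.sum(),y+(Y*v).sum()/v.sum()])
cA=[cen(a,g(181,164,0),5,1),cen(a,g(207,164,0),5,1)];cB=[cen(b,g(707,181,400),5,1),cen(b,g(737,181,400),5,1)]
for i in(0,1):print('contact',cA[i],cB[i],tri(a,cA[i],b,cB[i]))
for z in(40,43):print(plane(a,cA,z).round(1).tolist(),plane(b,cB,z).round(1).tolist())
sA=cen(a,g(248,12,0));sB=cen(b,g(776,34,400));print('screw+',tri(a,sA,b,sB))
s2=cen(b,g(755,210,400))
P=plane(b,[sB,s2],35);print('deck screws',P.round(1),'yaw',np.degrees(np.arctan2(*(P[1]-P[0])[[1,0]])),np.linalg.norm(P[0]-P[1]))
M=plane(b,[cen(b,g(510,91,400)),cen(b,g(620,94,400))],46);print('meter screws',M.round(1),'yaw',np.degrees(np.arctan2(*(M[1]-M[0])[[1,0]]))-90)
for c,o,pts in((a,0,[(166,55),(234,55),(166,148),(234,148)]),(b,400,[(695,78),(763,82),(690,165),(757,170)])):
    q=plane(c,[g(x,y,o) for x,y in pts],34);print('floor',q.round(1).tolist(),q.mean(0))
mt=np.array(r.snapshot('wrist')['mount'])
for n,c in(('w6',a),('w7',b)):
    hsv=cv2.cvtColor(c['img'],cv2.COLOR_BGR2HSV);m=cv2.inRange(hsv,(105,60,60),(130,255,255))
    k=max(cv2.findContours(m,0,2)[0],key=cv2.contourArea);x,y,w,h=cv2.boundingRect(k);print(n,(x,y,w,h))
    W=np.eye(4);W[:3,:3]=c['R'];W[:3,3]=c['t'];T=np.linalg.inv(W)@np.linalg.inv(mt);tz=T[2,3]
    for dz in(14,17,20):
        q=plane(c,[(x,y),(x+w,y),(x+w,y+h),(x,y+h)],tz-dz);q=(q-T[:3,3])@T[:3,:3];print(dz,q[:,:2].round(1).tolist(),q.mean(0).round(1))
E
python3 m.py
```

```text
contact [246.70336391 186.62538226] [330.5412844  197.22083879] (array([455.30612109, 196.76838684,  47.12909661]), np.float64(0.13297038079239712))
contact [264.85723772 187.0059761 ] [347.62765957 197.62056738] (array([453.25779553, 209.92931757,  46.19898133]), np.float64(0.019051369912438935))
[[457.2, 196.8, 40.0], [454.8, 210.4, 40.0]] [[457.0, 198.9, 40.0], [454.7, 212.2, 40.0]]
[[456.5, 196.8, 43.0], [454.0, 210.2, 43.0]] [[456.3, 198.0, 43.0], [454.0, 211.1, 43.0]]
screw+ (array([381.04489261, 213.57490449,  35.7119658 ]), np.float64(0.1155011266229225))
deck screws [[381.  213.8  35. ]
 [469.3 228.5  35. ]] yaw 9.46619513915463 89.43745318778215
meter screws [[431.2  95.2  46. ]
 [421.4 144.5  46. ]] yaw 11.226917815350305
floor [[407.4, 180.5, 34.0], [401.0, 212.2, 34.0], [451.9, 188.7, 34.0], [445.2, 222.1, 34.0]] [426.38688617 200.86012353  34.        ]
floor [[409.1, 180.9, 34.0], [404.3, 214.4, 34.0], [452.3, 189.2, 34.0], [448.1, 224.1, 34.0]] [428.44569671 202.14902261  34.        ]
w6 (232, 207, 53, 82)
14 [[25.3, -12.8], [25.3, 12.2], [-19.0, 13.3], [-19.1, -13.9]] [ 3.1 -0.3 14. ]
17 [[24.3, -13.1], [24.3, 12.4], [-21.0, 13.6], [-21.1, -14.2]] [ 1.6 -0.3 17. ]
20 [[23.3, -13.3], [23.3, 12.7], [-23.1, 13.9], [-23.1, -14.5]] [ 0.1 -0.3 20. ]
w7 (232, 207, 53, 83)
14 [[25.4, -12.8], [25.4, 12.1], [-19.7, 13.4], [-19.7, -13.9]] [ 2.8 -0.3 14. ]
17 [[24.3, -13.0], [24.4, 12.4], [-21.7, 13.7], [-21.8, -14.2]] [ 1.3 -0.3 17. ]
20 [[23.3, -13.3], [23.3, 12.7], [-23.8, 14.0], [-23.8, -14.5]] [-0.2 -0.3 20. ]
```

Request:
{"method": "apply_moves", "body": {
  "angular": [
    [0, 0, -0.1],
    [0, 0, 0],
    [0, 0, 0],
    [0, 0, 0]
  ],
  "travel": [
    [-0.52, 0.68, -0.3],
    [-0.52, 0.68, -0.7],
    [0, 0, 0],
    [0, 0, 0]
  ],
  "jaw": [0, 0, 0, 0]
}}

```text
time: 13.8
tool_pos: [429.9, 201.8, 103.8]
tcp_rot: [-180.0, 0.0, -169.5]
ft_force: [0.0, -0.0, -0.3]
finger_gap: 24.2
grip_force: 39.6
```

Run:
```python
from h import *
import pickle
L=[];
for i in range(6):
    c=cam('wrist');s=r.sense();L.append(np.r_[s['tool_pos'],s['tcp_rot'][2]%360])
    if i==0: pickle.dump(c,open('w8.pkl','wb'))
print(np.round(L,1),np.mean(L,0))
```

```text
[[430.5 201.6 104.3 190.5]
 [430.8 201.5 104.5 190.4]
 [430.9 201.4 104.5 190.4]
 [430.8 201.3 104.4 190.4]
 [430.6 201.2 104.2 190.4]
 [430.4 201.3 104.1 190.4]] [430.67342663 201.38214774 104.3303184  190.40566133]
```

Request:
{"method": "apply_moves", "body": {
  "angular": [
    [0, 0, 0],
    [0, 0, 0],
    [0, 0, 0],
    [0, 0, 0]
  ],
  "travel": [
    [-0.03, -0.04, -0.3],
    [0, 0, -0.3],
    [0, 0, 0],
    [0, 0, 0]
  ],
  "jaw": [0, 0, 0, 0]
}}

```text
time: 14.6
tool_pos: [428.4, 199.8, 79.3]
tcp_rot: [-180.0, -0.0, -169.6]
ft_force: [-0.0, 1.1, -1.1]
finger_gap: 24.8
grip_force: 39.6
```

```bash
python3 shot.py w9
python3 - <<'E'
from h import *
import pickle
c=pickle.load(open('w9.pkl','rb'))
cv2.imwrite('pics/w9c.png',cv2.resize(c['img'][130:310,160:360],(800,600) if 0 else (660,594),interpolation=cv2.INTER_CUBIC))
E
```

```text
14.65 [428.63164557 199.98436464  79.60180733] [ 1.79997938e+02  6.44978179e-03 -1.69563620e+02] 24.717118324390203
```

View pics/w9c.png

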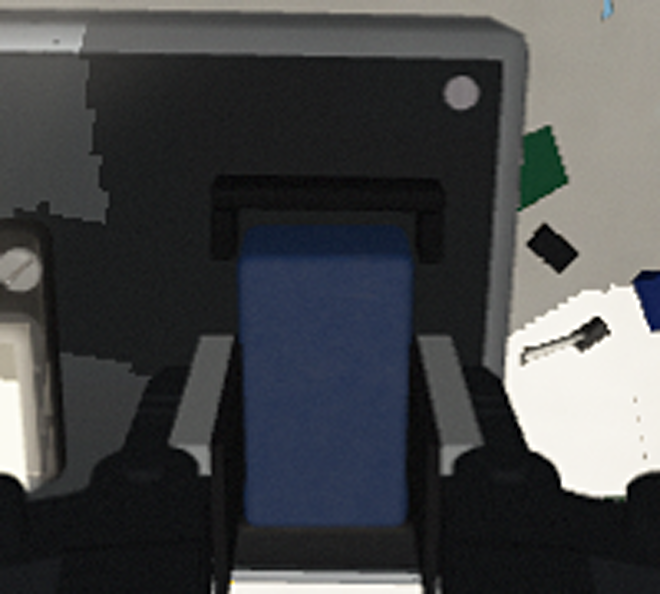

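The battery (x 238–412) is centred between the heel rails (211–443). Its near end is at row 227 and the heel's inner edge is at row 208. I'll compute the gap.

Run:
```python
from h import *
import pickle
c=pickle.load(open('w9.pkl','rb'));f=lambda l:np.array(l)/3.3+[160,130]
e=np.array([.985,.174,0])
for y in(206,210):print('heel',plane(c,f([(327,y)]),43)@e)
for z in (43,45,47):print('bat',plane(c,f([(325,227)]),z)@e)
for z in (60,62,64):print('far top',plane(c,f([(325,525),(325,256)]),z)@e)
```

```text
heel [430.53414404]
heel [431.21629362]
bat [434.13608068]
bat [433.51967705]
bat [432.90327342]
far top [479.39448734 433.38882411]
far top [478.04658434 432.70734794]
far top [476.69868133 432.02587177]
```

Request:
{"method": "apply_moves", "body": {
  "angular": [
    [0, 0, 0],
    [0, 0, 0],
    [0, 0, 0],
    [0, 0, 0]
  ],
  "travel": [
    [-0.012, 0, -0.1],
    [0, 0, -0.1],
    [0, 0, 0],
    [0, 0, 0]
  ],
  "jaw": [0, 0, 0, 0]
}}

```text
time: 15.15
tool_pos: [428.0, 199.9, 71.5]
tcp_rot: [-180.0, -0.0, -169.6]
ft_force: [-0.5, -0.1, -0.4]
finger_gap: 24.9
grip_force: 39.6
```

Request:
{"method": "apply_moves", "body": {
  "angular": [
    [0, 0, 0],
    [0, 0, 0],
    [0, 0, 0]
  ],
  "travel": [
    [0, 0, -0.03],
    [0, 0, 0],
    [0, 0, 0]
  ],
  "jaw": [0, 0, 0]
}}

```text
time: 15.52
tool_pos: [428.0, 199.9, 70.3]
tcp_rot: [-180.0, 0.0, -169.6]
ft_force: [-0.4, -0.5, -0.8]
finger_gap: 24.9
grip_force: 39.6
```

Request:
{"method": "apply_moves", "body": {
  "angular": [
    [0, 0, 0],
    [0, 0, 0],
    [0, 0, 0]
  ],
  "travel": [
    [0, 0, -0.04],
    [0, 0, 0],
    [0, 0, 0]
  ],
  "jaw": [0, 0, 0]
}}

```text
time: 15.9
tool_pos: [428.0, 199.9, 68.7]
tcp_rot: [180.0, -0.0, -169.6]
ft_force: [-0.5, 0.5, -0.1]
finger_gap: 24.5
grip_force: 39.6
```

Request:
{"method": "apply_moves", "body": {
  "angular": [
    [0, 0, 0],
    [0, 0, 0],
    [0, 0, 0]
  ],
  "travel": [
    [0, 0, -0.03],
    [0, 0, 0],
    [0, 0, 0]
  ],
  "jaw": [0, 0, 0]
}}

```text
time: 16.27
tool_pos: [428.0, 199.9, 67.5]
tcp_rot: [-180.0, -0.0, -169.6]
ft_force: [1.1, 0.6, -0.5]
finger_gap: 24.5
grip_force: 39.6
```

Request:
{"method": "apply_moves", "body": {
  "angular": [
    [0, 0, 0],
    [0, 0, 0],
    [0, 0, 0]
  ],
  "travel": [
    [0, 0, -0.025],
    [0, 0, 0],
    [0, 0, 0]
  ],
  "jaw": [0, 0, 0]
}}

```text
time: 16.65
tool_pos: [428.3, 200.0, 67.3]
tcp_rot: [-180.0, 0.0, -169.6]
ft_force: [-3.8, -1.1, 6.5]
finger_gap: 24.6
grip_force: 40.5
```

Request:
{"method": "apply_moves", "body": {
  "angular": [
    [0, 0, 0],
    [0, 0, 0],
    [0, 0, 0]
  ],
  "travel": [
    [0, 0, -0.025],
    [0, 0, 0],
    [0, 0, 0]
  ],
  "jaw": [0, 0, 0]
}}

```text
time: 17.02
tool_pos: [428.3, 200.1, 67.3]
tcp_rot: [-180.0, 0.0, -169.6]
ft_force: [-9.2, -3.6, 19.2]
finger_gap: 25.0
grip_force: 41.7
```

Contact is at TCP z = 67.3, which matches the 33.4 mm offset seen on the carton floor, so the battery is on the cradle floor. I'll release it.

Request:
{"method": "apply_moves", "body": {
  "angular": [
    [0, 0, 0],
    [0, 0, 0],
    [0, 0, 0]
  ],
  "travel": [
    [0, 0, 0.03],
    [0, 0, 0],
    [0, 0, 0]
  ],
  "jaw": [0.48, 0.48, 0.48]
}}

```text
time: 17.4
tool_pos: [427.9, 199.8, 66.4]
tcp_rot: [-180.0, -0.0, -169.6]
ft_force: [0.2, -0.7, 0.1]
finger_gap: 41.3
grip_force: 0.0
```

Request:
{"method": "apply_moves", "body": {
  "angular": [
    [0, 0, 0],
    [0, 0, 0],
    [0, 0, 0],
    [0, 0, 0],
    [0, 0, 0],
    [0, 0, 0],
    [0, 0, 0]
  ],
  "travel": [
    [0, 0, 0.5],
    [0, 0, 0.9],
    [0, 0, 0.8],
    [0.2, -0.4, 0],
    [0.2, -0.4, 0],
    [0, 0, 0],
    [0, 0, 0]
  ],
  "jaw": [0.48, 0.48, 0.48, 0.48, 0.48, 0.48, 0.48]
}}

```text
time: 18.27
tool_pos: [443.6, 167.7, 153.9]
tcp_rot: [180.0, -0.1, -169.6]
ft_force: [0.5, 0.1, 0.3]
finger_gap: 40.9
grip_force: 0.0
```

```bash
python3 shot.py w10
python3 - <<'E'
from h import *
import pickle
c=pickle.load(open('w10.pkl','rb'))
hsv=cv2.cvtColor(c['img'],cv2.COLOR_BGR2HSV);m=cv2.inRange(hsv,(105,60,40),(130,255,255))
for k in cv2.findContours(m,0,2)[0]:
    if cv2.contourArea(k)>300:
        bx=cv2.boxPoints(cv2.minAreaRect(k))
        for z in(51,55):
            p=plane(c,bx,z);print(z,p.round(1).tolist(),p.mean(0).round(1),[round(float(np.linalg.norm(p[i]-p[i+1])),1) for i in (0,1)],[round(float(np.degrees(np.arctan2(*(p[i+1]-p[i])[[1,0]]))),1) for i in (0,1)])
# knob prediction
u=457.4;
for v in (122-166,122-160,122-155):print(v,(.985*u-.174*v,.174*u+.985*v))
E
```

```text
18.325 [443.55205215 167.94774623 154.05570932] [ 1.79991190e+02 -7.38080778e-02 -1.69586044e+02] 40.99458240312149
51 [[405.1, 180.5, 51.0], [400.1, 207.1, 51.0], [445.8, 218.2, 51.0], [451.0, 190.1, 51.0]] [425.5 199.   51. ] [27.0, 47.0] [100.5, 13.7]
55 [[404.5, 180.1, 55.0], [399.7, 206.1, 55.0], [444.5, 217.1, 55.0], [449.6, 189.5, 55.0]] [424.6 198.2  55. ] [26.5, 46.2] [100.5, 13.7]
-44 (458.195, 36.2476)
-38 (457.151, 42.157599999999995)
-33 (456.281, 47.08259999999999)
```

Request:
{"method": "apply_moves", "body": {
  "angular": [
    [0, 0, 0],
    [0, 0, 0],
    [0, 0, 0],
    [0, 0, 0],
    [0, 0, 0]
  ],
  "travel": [
    [0.35, -0.75, 0],
    [0.35, -0.75, 0],
    [0.35, -0.75, 0],
    [0.35, -0.75, 0],
    [0, 0, 0]
  ],
  "jaw": [0.3, 0.3, 0.3, 0.3, 0.3]
}}

```text
time: 18.95
tool_pos: [500.4, 46.6, 154.4]
tcp_rot: [-180.0, -0.0, -169.7]
ft_force: [1.1, 0.3, -0.5]
finger_gap: 25.4
grip_force: 0.0
```

```bash
python3 shot.py k1
python3 - <<'E'
from h import *
import pickle
c=pickle.load(open('k1.pkl','rb'));print(proj(c,[[457,42,34]]))
g=cv2.cvtColor(c['img'],cv2.COLOR_BGR2GRAY)
m=(g>120).astype(np.uint8)
n,l,s,ce=cv2.connectedComponentsWithStats(m)
for i in range(1,n):
    if 4<s[i][4]<600:
        p40=plane(c,[ce[i]],34)[0];p=plane(c,[ce[i]],55)[0]
        if np.hypot(p[0]-457,p[1]-42)<60:
            q=np.argwhere(l==i)[:,::-1];w=plane(c,q,55)[:,:2];e,v=np.linalg.eigh(np.cov(w.T));d=v[:,1]
            print(i,ce[i].round(),s[i][4],'z34',p40[:2].round(1),'z55',p[:2].round(1),'dir',round(float(np.degrees(np.arctan2(d[1],d[0]))),1),'len',(4*np.sqrt(np.abs(e))).round(1))
E
```

```text
19.0 [499.93031859  47.66489017 154.32808026] [ 1.79973806e+02 -4.37505203e-02 -1.69653973e+02] 25.71004455547636
[[262.94563581 142.41423745]]
4 [229.  80.] 47 z34 [415.1   8. ] z55 [416.5  10.2] dir 176.5 len [5.  5.8]
8 [335. 123.] 30 z34 [431.8  94.6] z55 [431.8  89.3] dir -176.5 len [3.2 6.5]
9 [339. 124.] 23 z34 [431.7  98.3] z55 [431.6  92.6] dir 179.4 len [3.  5.6]
14 [229. 147.] 135 z34 [465.5  16.3] z55 [462.5  17.8] dir 106.1 len [ 8.4 11.2]
15 [244. 145.] 8 z34 [461.5  27.5] z55 [458.9  28. ] dir 107.7 len [1.2 5.4]
16 [278. 154.] 45 z34 [463.8  55.5] z55 [461.   53.5] dir -157.0 len [ 1.8 18.6]
17 [304. 146.] 8 z34 [453.7  74.8] z55 [451.7  71.2] dir 93.0 len [1.2 5.5]
18 [318. 149.] 58 z34 [453.9  86.3] z55 [451.9  81.7] dir 90.6 len [ 4.  10.3]
19 [254. 163.] 11 z34 [474.6  37.9] z55 [470.8  37.5] dir 151.6 len [1.5 5.3]
20 [293. 163.] 7 z34 [469.3  68.8] z55 [466.   65.7] dir 47.4 len [1.3 4.7]
21 [243. 175.] 127 z34 [486.1  31.2] z55 [481.3  31.4] dir 148.0 len [17.  19.7]
22 [273. 170.] 8 z34 [477.9  54.5] z55 [473.8  52.6] dir -168.8 len [1.4 5.4]
23 [301. 174.] 76 z34 [476.9  77.6] z55 [472.9  73.7] dir 48.9 len [ 5.2 11.1]
26 [273. 184.] 98 z34 [489.1  56.2] z55 [484.   54.2] dir -169.7 len [ 6.6 11.5]
31 [230. 194.] 24 z34 [504.   23.2] z55 [497.6  24.1] dir -139.9 len [5. 6.]
```

Run:
```python
import numpy as np
from scipy.optimize import least_squares as L
P=np.array([(453.7,74.8),(469.3,68.8),(477.9,54.5),(474.6,37.9),(461.5,27.5)])
f=lambda p:(p[:2]+p[2]*np.c_[np.cos(a:=np.radians(p[3]+80-40*np.arange(5))),np.sin(a)]-P).ravel()
s=L(f,[453,50,25,10]);print(s.x,abs(s.fun).max())
```

```text
[453.52601827  50.40019492  24.42066822   9.41198711] 0.2820652839480431
```

Request:
{"method": "apply_moves", "body": {
  "angular": [
    [0, 0, 0.8],
    [0, 0, 0.78],
    [0, 0, 0],
    [0, 0, 0],
    [0, 0, 0]
  ],
  "travel": [
    [-0.58, 0.04, -0.6],
    [-0.58, 0.04, -0.6],
    [0, 0, 0],
    [0, 0, 0],
    [0, 0, 0]
  ],
  "jaw": [0.3, 0.3, 0.3, 0.3, 0.3]
}}

```text
time: 19.62
tool_pos: [455.4, 51.3, 108.3]
tcp_rot: [-179.9, 0.2, -157.0]
ft_force: [-0.3, -0.1, 0.8]
finger_gap: 25.6
grip_force: 0.0
```

Request:
{"method": "apply_moves", "body": {
  "angular": [
    [0, 0, 0],
    [0, 0, 0],
    [0, 0, 0]
  ],
  "travel": [
    [-0.04, -0.02, -0.5],
    [0, 0, -0.47],
    [0, 0, 0]
  ],
  "jaw": [0.3, 0.3, 0.3]
}}

```text
time: 20.0
tool_pos: [451.8, 50.3, 67.4]
tcp_rot: [180.0, -0.1, -157.0]
ft_force: [0.1, 0.4, -0.2]
finger_gap: 25.8
grip_force: 0.0
```

Request:
{"method": "apply_moves", "body": {
  "angular": [
    [0, 0, 0],
    [0, 0, 0],
    [0, 0, 0]
  ],
  "travel": [
    [0, 0, 0],
    [0, 0, 0],
    [0, 0, 0]
  ],
  "jaw": [0, 0, 0],
  "force": 25
}}

```text
time: 20.38
tool_pos: [452.9, 50.5, 69.0]
tcp_rot: [-180.0, 0.1, -156.9]
ft_force: [-1.9, 2.5, 6.1]
finger_gap: 9.0
grip_force: 29.6
```

Request:
{"method": "apply_moves", "body": {
  "angular": [
    [0, 0, 0],
    [0, 0, -0.8],
    [0, 0, -0.8],
    [0, 0, -0.8],
    [0, 0, -0.8],
    [0, 0, -0.8],
    [0, 0, -0.8],
    [0, 0, -0.8],
    [0, 0, -0.8],
    [0, 0, -0.28],
    [0, 0, 0],
    [0, 0, 0]
  ],
  "travel": [
    [0, 0, 0.04],
    [0, 0, 0],
    [0, 0, 0],
    [0, 0, 0],
    [0, 0, 0],
    [0, 0, 0],
    [0, 0, 0],
    [0, 0, 0],
    [0, 0, 0],
    [0, 0, 0],
    [0, 0, 0],
    [0, 0, 0]
  ],
  "jaw": [0, 0, 0, 0, 0, 0, 0, 0, 0, 0, 0, 0]
}}

```text
time: 21.88
tool_pos: [452.7, 50.7, 69.1]
tcp_rot: [179.9, 0.1, 149.6]
ft_force: [6.5, 3.3, -10.3]
finger_gap: 9.1
grip_force: 27.5
```

Now I'll release, rise, and check the pointer and battery.

Request:
{"method": "apply_moves", "body": {
  "angular": [
    [0, 0, 0],
    [0, 0, 0],
    [0, 0, 0],
    [0, 0, 0],
    [0, 0, 0.8],
    [0, 0, 0.8],
    [0, 0, 0.8],
    [0, 0, 0.8],
    [0, 0, 0.8],
    [0, 0, 0]
  ],
  "travel": [
    [0, 0, 0],
    [0, 0, 0],
    [0, 0, 0.6],
    [0, 0, 0.8],
    [0.25, 0.2, 0.75],
    [0.25, 0.2, 0],
    [0.25, 0.2, 0],
    [0.25, 0.2, 0],
    [0.25, 0.2, 0],
    [0, 0, 0]
  ],
  "jaw": [0.3, 0.3, 0.3, 0.3, 0.3, 0.3, 0.3, 0.3, 0.3, 0.3]
}}

```text
time: 23.12
tool_pos: [502.4, 90.5, 155.6]
tcp_rot: [-180.0, 0.0, -178.4]
ft_force: [0.2, -0.2, -0.6]
finger_gap: 25.6
grip_force: 0.0
```

```bash
python3 shot.py k2
python3 - <<'E'
from h import *
import pickle
c=pickle.load(open('k2.pkl','rb'))
g=cv2.cvtColor(c['img'],cv2.COLOR_BGR2GRAY)
n,l,s,ce=cv2.connectedComponentsWithStats((g>120).astype(np.uint8))
for i in range(1,n):
    if 4<s[i][4]<600:
        p=plane(c,[ce[i]],55)[0]
        if np.hypot(p[0]-453.5,p[1]-50.4)<28:
            q=np.argwhere(l==i)[:,::-1];w=plane(c,q,55)[:,:2];e,v=np.linalg.eigh(np.cov(w.T));d=v[:,1]
            print(i,ce[i].round(),s[i][4],'z34',plane(c,[ce[i]],34)[0,:2].round(1),'z55',p[:2].round(1),'dir',round(float(np.degrees(np.arctan2(d[1],d[0]))),1),'len',(4*np.sqrt(np.abs(e))).round(1))
m=cv2.inRange(cv2.cvtColor(c['img'],cv2.COLOR_BGR2HSV),(105,60,40),(130,255,255))
for k in cv2.findContours(m,0,2)[0]:
    if cv2.contourArea(k)>300:
        p=plane(c,cv2.boxPoints(cv2.minAreaRect(k)),51);print('bat',p.round(1).tolist(),p.mean(0))
# carton flaps & scene objects unchanged: compare scene pictures at tape/cutters
a=pickle.load(open('top.pkl','rb'))['img'];b=cam('top')['img']
for nm,(x,y),h in(('tape',(366,295),20),('cutters',(316,230),22)):
    x,y=int(x*.64),int(y*.64);print(nm,np.abs(a[y-h:y+h,x-h:x+h].astype(int)-b[y-h:y+h,x-h:x+h]).mean())
E
```

```text
23.175 [501.92448117  90.20002691 155.49843412] [-1.79981063e+02 -1.75751235e-02 -1.78483006e+02] 25.58884185471275
14 [241. 135.] 7 z34 [453.7  74.7] z55 [451.8  75.8] dir 87.7 len [1.  5.2]
15 [200. 146.] 60 z34 [463.6  41.6] z55 [460.8  45.7] dir 150.4 len [ 2.3 18.7]
18 [181. 144.] 17 z34 [462.   26.5] z55 [459.3  31.9] dir 113.6 len [2.1 6. ]
24 [233. 154.] 8 z34 [469.4  68.6] z55 [466.1  70.3] dir 48.8 len [1.1 5.1]
25 [195. 160.] 9 z34 [475.   37.3] z55 [471.3  41.7] dir 142.2 len [1.5 5.4]
29 [215. 165.] 9 z34 [478.1  54. ] z55 [474.1  57. ] dir -169.0 len [1.3 6.1]
bat [[404.2, 176.8, 51.0], [402.1, 207.7, 51.0], [449.1, 216.6, 51.0], [451.0, 184.0, 51.0]] [426.58741404 196.27563516  51.        ]
tape 5.7875
cutters 5.96728650137741
```

```bash
python3 -c "
from bench import r
print(r.hand_in())"
```

```text
the job is handed in; nothing more can be done
None
```

I handed the job in at about 23 s, without seeing the judge's result: both flaps are open (about 2.6 and 2.8 rad), the block battery is in the cradle with its terminals toward the contacts, and the selector points at the block-battery symbol within about 2 degrees; the relay was not touched.

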